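# Lay out crucibles, lids and ash dish on the firing board

### The arm

A 6-joint arm with a two-finger parallel gripper is mounted at the origin on the work surface. World frame = base frame: x ahead of the robot, y to its left, z up, the work surface at z = 0. Lengths are in m, angles in rad, forces in N, time in s.
With the tool pointing down it reaches from about 0.35 to 0.725 m from the base axis. Payload 4.3 kg.
Tool frame: the origin (TCP) lies on the front face of the gripper's body, between the roots of the fingers; the fingertips stand 73 mm ahead of it and the grasp point (between the pads) lies 54 mm ahead of it; z points along the fingers, y is the direction in which the jaws open and shut (so a half turn about z gives the same grasp; the last joint's range is limited). The gripper opens to 85 mm and grips with 20 to 120 N. Pads are 22 mm wide; open, the fingers measure 114 mm over their backs; the gripper's body (76 mm by 85 mm) begins 54 mm behind the grasp point. The pads swing forward as they close: fully open they stand 13 mm farther back than shut.
Start: joints at [-1.417, 0.377, 0.081, 1.274, 0, 1.46], TCP at [0.15, -0.555, 0.304] pointing down, gripper open.
Joint ranges: [-2.72, 2.72], [-0.84, 1.66], [-1.02, 1.22], [-1.77, 2.12], [-1.37, 1.28], [-3.14, 3.14]. Speed limits (rad/s): [2.57, 2.57, 3.14, 3.14, 3.14, 3.14].

### API

Orientations are given as a 3x3 rotation matrix whose columns are the frame's x, y, z axes.
In Python, from station import r gives the robot as it stands. Calls block until the motion is done:
- r.movep(position, orientation): joint-space move of the TCP to a pose.
- r.servo_line(position, orientation=None, max_speed=0.15): straight line of the TCP; orientation=None keeps the orientation; max_speed is the mean speed in m/s.
- r.set_joints(angles): joint-space move.
- r.gripper_open() and r.grab(effort=None): open the fingers fully, or close them until they stop; effort is the grip in N (None keeps the last).
- r.wait(seconds).
- r.solve_ik(position, orientation): joint angles nearest the present ones, or None.
- r.capture(name): name is "scene" or "side" or "wrist"; returns the picture (420x560x3 uint8, red, green, blue); there is no depth.
- r.camera_params(name): a dict with "fx", "fy", "cx", "cy" (pixels), "rvec" (rotation vector, rad) and "tvec" (3), from world to camera coordinates, as OpenCV has them. Camera axes: x right, y down, z forward; pixel columns grow to the right and rows downward; lengths in m; the calibration is good to about 2 mm. A picture is of the moment at which its call begins: read the wrist's pose just before it. camera_params takes no time and is no camera call; for the wrist camera it gives the pose at the moment of the call.
A pose or a line that the arm cannot do raises r.Unreachable and nothing moves.
- r.finish_job(): hands the job in, once; it reports no verdict.
Readings, each from a call of its own:
- r.current_time_s(): time.
- r.current_q(): joint angles.
- r.current_joint_velocities(): joint speeds.
- r.current_effort(): joint torques, N m.
- r.current_ee_pos(): TCP position.
- r.current_eef_rot(): TCP orientation.
- r.current_contact_force(): force on the tool from outside, world axes, zero at the start.
- r.current_wrist_torque(): the same for the moment, N m.
- r.current_finger_gap(): opening from 0.0 (shut) to 1.0 (fully open).
Only numpy, scipy, OpenCV 4.12 (cv2) and the standard library are available. Lean on these libraries where they do the work, as an engineer would, in place of code of your own. Each camera call takes 0.05 s, during which the arm holds its last target. There are 200 camera calls.

### The job

Lay out the empty porcelain for firing on the notched board, where each piece is known only by its place: the rectangular dish at the front, long side along the notched edge, centred and about 1 cm behind the notches, and in a row behind it, each about 3 cm clear of the dish, the tall crucible centred behind the dish's left end and the wide crucible centred behind its right end (left and right as you look over the notched edge at the board). Cover each crucible with the lid that fits it. Keep the porcelain upright, set it down without dropping it, and leave the tongs, the brush and the pot where they are.

Things in the scene. Friction and masses are not known exactly. Their poses are not given: they have to be found in the camera images.
- tall_crucible_mid (a point): Tall crucible of white glazed porcelain, open at the top: 44 mm high, 42 mm across its straight rim band (the top 12 mm), tapering to a 27 mm foot, wall 3 mm (mouth 36 mm). The point is on its axis, half-way up (22 mm above its foot); z is up along the axis. Starts upright on the bench, about 50 g.
- wide_crucible_mid (a point): Wide, low crucible of white glazed porcelain, open at the top: 30 mm high, 58 mm across its straight rim band (the top 10 mm), tapering to a 35 mm foot, wall 3 mm (mouth 52 mm). The point is on its axis, half-way up (15 mm above its foot); z is up along the axis. Starts upright on the bench, about 60 g.
- dish_mid (a point): Rectangular open dish of white porcelain with upright sides: 46 mm wide along its x, 90 mm long along its y, 18 mm high, wall 4 mm. The point is its centre, half-way up (9 mm above its underside). Its two ends are alike. Starts flat on the bench, about 90 g.
- small_lid_mid (a point): Lid of the tall crucible, white porcelain, 24 mm high: a boss below (27 mm across, 0 to 4 mm up) that drops loosely into the mouth, a disc (46 mm across, 4 to 9 mm up) that rests on the rim, a round knob to lift it by (15 mm across, 9 to 24 mm up). Point: on its axis, half-way up (12 mm above the boss's underside); z up. Starts on the plain board, knob up, 20 g.
- large_lid_mid (a point): Lid of the wide crucible: like the small lid, same knob and heights, but its disc is 62 mm across and its boss 43 mm across. Point: on its axis, half-way up (12 mm above the boss's underside); z up. Starts on the plain board, knob up, 35 g.
- firing_board_top (a point): Firing board: cream refractory slab fixed on the bench, 170 mm front to back (x), 210 mm wide (y), 16 mm thick. Only its front edge is cut into square notches 14 mm deep, like comb teeth. Point: centre of its top face; x points from the notched front to the back, y to the left of someone looking over the notched edge, z up. Tooth tips at x = -85 mm, notch bottoms at x = -71 mm.
- plain_board_top (a point): Plain board: a buff refractory slab without notches lying fixed on the bench, 130 mm (x) by 180 mm (y), 16 mm thick, on which the two lids wait. The point is the centre of its top face, 16 mm above the bench.
- tongs: Steel crucible tongs lying on the bench beyond the work, about 240 mm long along y, 18 mm high; not needed. Origin near the middle, on the bench.
- brush: Flat brush with an orange and black handle lying on the bench to the right, 230 mm long along its x, 50 mm wide, 16 mm high; not needed. Origin near its middle, at bench height.
- pot: Dark red plastic pot standing on the bench to the left, 102 mm across the rim, 75 mm high; not needed. Origin at the centre of its underside.
Things that resemble listed ones, but are neither listed nor needed, are in the scene too. Leave any green or yellow look-alike of the part that bears tall_crucible_mid alone.

How it is judged:
At the end, for the whole second after the job is handed in: On the notched board (its x, y in mm): dish at -38, 0, tall crucible at 40, 45, wide crucible at 40, -45, each within 15 in x and y, standing on the board (4); dish parallel to the notches (0.2 rad); each lid on its crucible within 8, seated (3 in height); all upright (0.1 rad), at rest (0.02 m/s) (x of dish_mid in the frame of firing_board_top between -0.053 and -0.023 m and y of dish_mid in the frame of firing_board_top between -0.015 and 0.015 m and z of dish_mid in the frame of firing_board_top between 0.005 and 0.013 m and angle between the y axis of dish_mid and the y axis of firing_board_top, either way round below 0.2 rad and x of tall_crucible_mid in the frame of firing_board_top between 0.025 and 0.055 m and y of tall_crucible_mid in the frame of firing_board_top between 0.03 and 0.06 m and z of tall_crucible_mid in the frame of firing_board_top between 0.018 and 0.026 m and x of wide_crucible_mid in the frame of firing_board_top between 0.025 and 0.055 m and y of wide_crucible_mid in the frame of firing_board_top between -0.06 and -0.03 m and z of wide_crucible_mid in the frame of firing_board_top between 0.011 and 0.019 m and horizontal distance between small_lid_mid and tall_crucible_mid below 0.008 m and z of small_lid_mid in the frame of tall_crucible_mid between 0.027 and 0.033 m and horizontal distance between large_lid_mid and wide_crucible_mid below 0.008 m and z of large_lid_mid in the frame of wide_crucible_mid between 0.02 and 0.026 m and angle between each of tall_crucible_mid, wide_crucible_mid, dish_mid, small_lid_mid, large_lid_mid's own z axis and vertical below 0.1 rad and linear speed of each of tall_crucible, wide_crucible, dish, small_lid, large_lid below 0.02 m/s); the robot touches nothing.
It fails at once if a piece of porcelain is dropped: it falls free, touching nothing, faster than 0.7 m/s (a drop of about 25 mm) ((linear speed of tall_crucible above 0.7 m/s and contact force between tall_crucible and anything else below 0.01 N) or (linear speed of wide_crucible above 0.7 m/s and contact force between wide_crucible and anything else below 0.01 N) or (linear speed of dish above 0.7 m/s and contact force between dish and anything else below 0.01 N) or (linear speed of small_lid above 0.7 m/s and contact force between small_lid and anything else below 0.01 N) or (linear speed of large_lid above 0.7 m/s and contact force between large_lid and anything else below 0.01 N)).
It fails at once if a piece of porcelain is tipped more than 0.8 rad from upright (angle between any of tall_crucible_mid, wide_crucible_mid, dish_mid, small_lid_mid, large_lid_mid's own z axis and vertical above 0.8 rad).
It fails at once if the tongs, the brush or the pot is moved more than 20 mm (distance of any of tongs, brush, pot from where it was at the start of the episode above 0.02 m).
It also fails if it takes over 136 s, if anything falls off the work surface, if the arm or the gripper's body presses on something with over 40 N, if the wrist force passes 120 N, or if a joint passes its speed limit or range.

## Working session

There is one attempt and no reset: what is moved stays moved. The work goes in short steps, each a Python script; the robot and the scene stay as the last script left them, time stands still between calls to the robot, and variables do not carry over. Pictures are saved under pics/ and viewed, about 12 in all and at most 16, crops included, and the job is handed in when it is done.

```bash
ls; mkdir -p pics
python3 - <<'E'
from station import r
import cv2
for n in("scene","side"):
    cv2.imwrite(f"pics/{n}0.png",cv2.resize(r.capture(n)[:,:,::-1],(800,600),interpolation=cv2.INTER_CUBIC))
    print(r.camera_params(n))
print(r.camera_params("wrist"),r.current_eef_rot())
E
```

```text
pics
{'fx': 380.3107118193077, 'fy': 380.3107118193077, 'cx': 276.07789845899066, 'cy': 212.18997839874615, 'rvec': array([ 1.23814991,  2.09129063, -1.12446282]), 'tvec': array([ 0.29889699, -0.25080467,  1.55265505])}
{'fx': 474.9018218623772, 'fy': 474.9018218623772, 'cx': 275.04127058782086, 'cy': 202.34471957895187, 'rvec': array([ 2.23495203, -0.49201374,  0.21690964]), 'tvec': array([-0.53212213,  0.20876255,  1.21468533])}
{'fx': 298.0894396896605, 'fy': 298.0894396896605, 'cx': 280.4123344102645, 'cy': 208.13912814588406, 'rvec': array([-2.2810946 ,  1.74693662,  0.28720667]), 'tvec': array([-0.57379661, -0.04162207,  0.38164783])} [[ 9.65413060e-01  2.60725049e-01 -2.69719142e-04]
 [ 2.60725103e-01 -9.65411385e-01  1.81057601e-03]
 [ 2.11672588e-04 -1.81827627e-03 -9.99998325e-01]]
```

View pics/scene0.png

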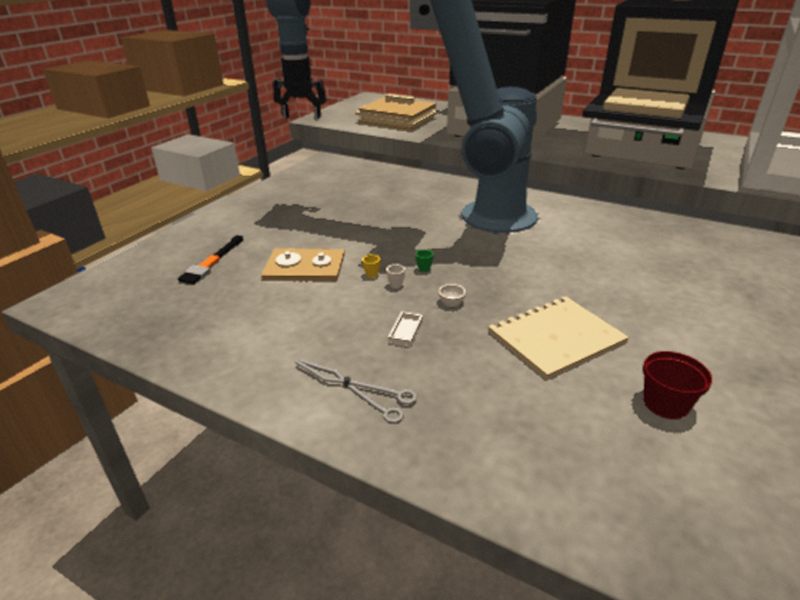

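View pics/side0.png

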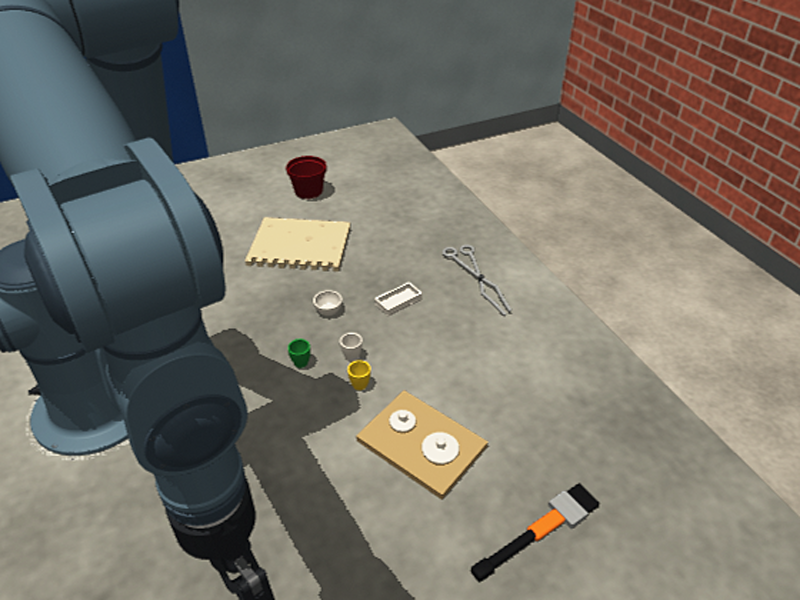

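Both views show all pieces: in the side view the tall crucible's rim is at (351,341), the wide one's at (328,298), dish (398,296), small lid (402,418), large lid (440,449). The notched edge of the firing board faces the lids.

```bash
cat > h.py <<'E'
from station import r
import numpy as np, cv2
def proj(c,px,z,scale=0.7):
    R=cv2.Rodrigues(np.array(c["rvec"]))[0]; t=np.array(c["tvec"])
    d=R.T@np.array([(px[0]*scale-c["cx"])/c["fx"],(px[1]*scale-c["cy"])/c["fy"],1]); o=-R.T@t
    return (o+d*(z-o[2])/d[2])[:2]
def rot(a):  # tool down, jaw (y) axis at angle a in world
    y=np.array([np.cos(a),np.sin(a),0]); z=np.array([0,0,-1.]); return np.column_stack([np.cross(y,z),y,z])
E
python3 - <<'E'
from h import *
np.set_printoptions(precision=4,suppress=True)
S={"tall":((351,341),.044),"wide":((328,298),.03),"dish":((398,296),.018),"small":((402,421),.025),"large":((440,449),.025),"fb_bl":((265,218),.016),"fb_br":((350,221),.016),"fb_fr":((340,269),.016),"fb_fl":((247,264),.016),"pb1":((405,392),.016),"pb2":((487,443),.016),"pb3":((442,495),.016),"pb4":((357,437),.016),"green":((300,346),.044),"yellow":((359,368),.044)}
C={"tall":((396,269),.044),"wide":((452,291),.03),"dish":((406,327),.018),"small":((322,261),.025),"large":((288,259),.025),"fb_notch1":((489,328),.016),"fb_notch2":((568,298),.016),"fb_b1":((627,338),.016),"fb_b2":((549,376),.016)}
for n,D in(("side",S),("scene",C)):
    c=r.camera_params(n)
    for k,(p,z) in D.items(): print(n,k,proj(c,p,z))
R=r.current_eef_rot();c=r.camera_params("wrist");Rc=cv2.Rodrigues(c["rvec"])[0]
print("cam in tool",R.T@(-Rc.T@c["tvec"]-r.current_ee_pos()),R.T@Rc.T)
E
```

```text
side tall [ 0.4609 -0.0837]
side wide [0.4694 0.0647]
side dish [0.6073 0.0221]
side small [ 0.474  -0.2805]
side large [ 0.5058 -0.3585]
side fb_bl [0.4391 0.418 ]
side fb_br [0.6194 0.3192]
side fb_fr [0.5315 0.159 ]
side fb_fl [0.352  0.2626]
side pb1 [ 0.5096 -0.2175]
side pb2 [ 0.5856 -0.3751]
side pb3 [ 0.472  -0.4305]
side pb4 [ 0.3942 -0.2726]
side green [ 0.3699 -0.0557]
side yellow [ 0.4483 -0.1534]
scene tall [ 0.4641 -0.0772]
scene wide [0.4692 0.0638]
scene dish [0.616 0.03 ]
scene small [ 0.4851 -0.269 ]
scene large [ 0.5152 -0.3481]
scene fb_notch1 [0.5392 0.1766]
scene fb_notch2 [0.359  0.2869]
scene fb_b1 [0.4455 0.4227]
scene fb_b2 [0.6233 0.3218]
cam in tool [ 0.0812  0.0001 -0.0706] [[-0.0005 -0.9484 -0.3172]
 [ 1.     -0.0002 -0.0009]
 [ 0.0007 -0.3172  0.9484]]
```

Run:
```python
from h import *
import json
P={}
for n,p in dict(A=(.52,0,.22),B=(.49,-.315,.2),C=(.49,.29,.25)).items():
    r.movep(np.array(p),rot(np.arctan2(p[1],p[0])-np.pi/2)); r.wait(.3)
    c=r.camera_params("wrist"); im=r.capture("wrist")
    P[n]={k:np.array(v).tolist() for k,v in c.items()}
    cv2.imwrite(f"pics/{n}.png",cv2.resize(im[:,:,::-1],(800,600),interpolation=cv2.INTER_CUBIC)); print(n,r.current_time_s(),r.current_ee_pos())
json.dump(P,open("cams.json","w"))
```

```text
A 2.8417 [ 5.20022154e-01 -2.53364390e-04  2.20008482e-01]
B 4.4 [ 0.49035194 -0.3143049   0.20013938]
C 6.925 [0.49018707 0.28968595 0.24996338]
```

View pics/A.png

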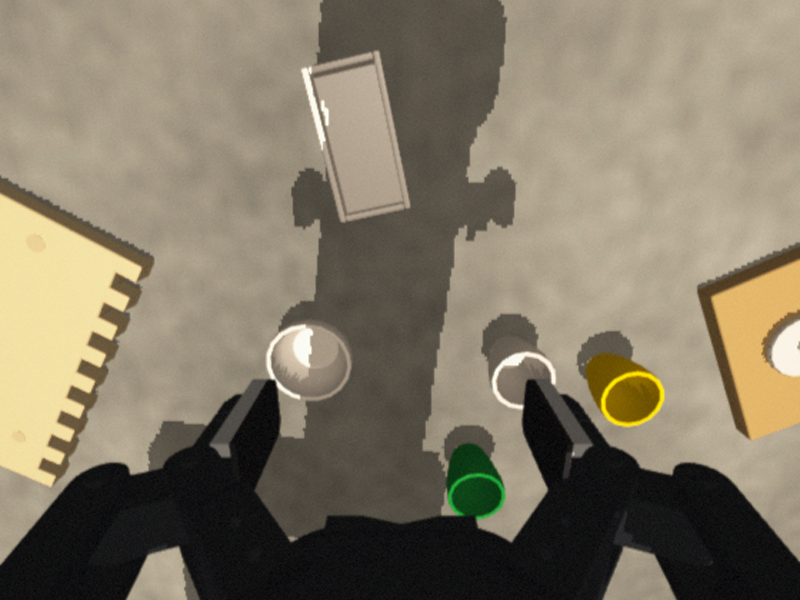

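View pics/B.png

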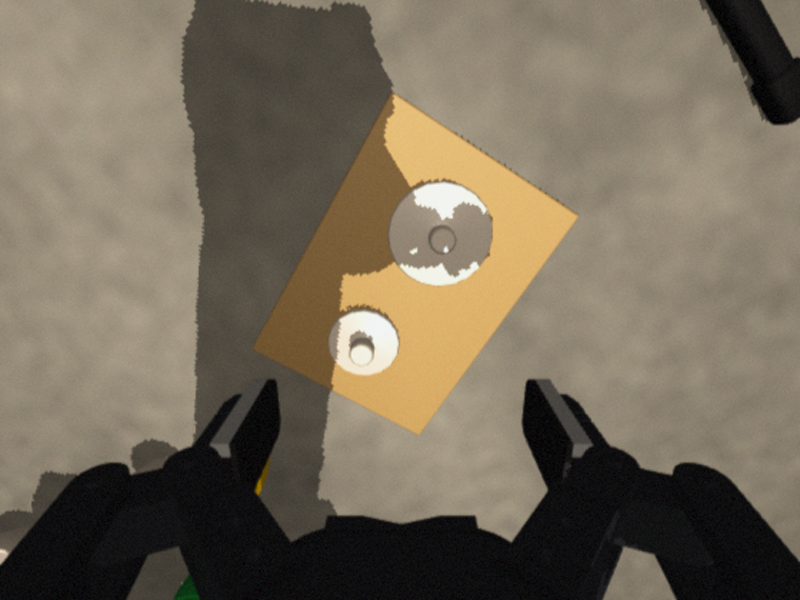

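View pics/C.png

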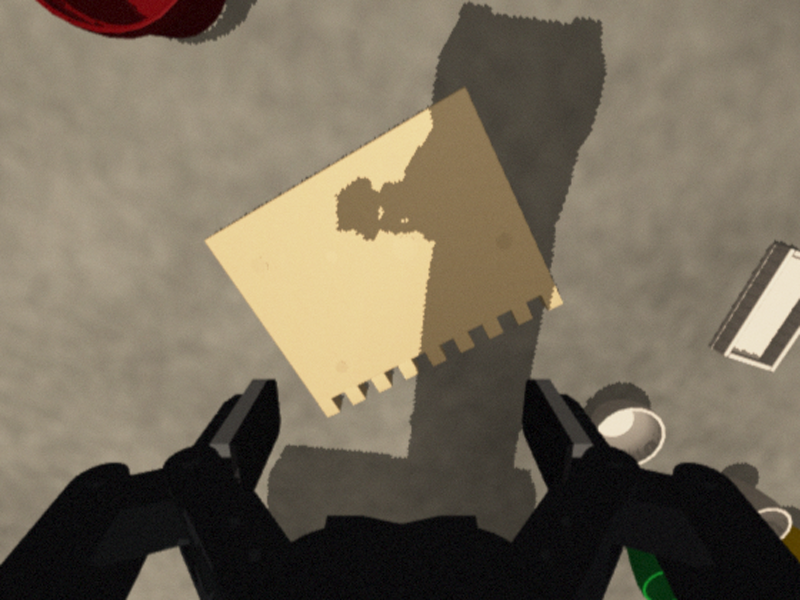

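A: tall rim centre (524,380), wide rim (309,361), dish top corners (303,70) (379,52) (409,207) (343,221). B: large knob top (442,240), small knob top (361,355). C: board corners (465,88) (205,241) (330,416) (562,302), notches facing the robot/right.

```bash
cat > t.py <<'E'
from h import *
import json
np.set_printoptions(precision=4,suppress=True)
P=json.load(open("cams.json"))
q=lambda n,p,z:proj(P[n],p,z)
tall=q("A",(524,380),.044); wide=q("A",(309,361),.03)
D=np.array([q("A",p,.018) for p in((303,70),(379,52),(409,207),(343,221))]); dish=D.mean(0)
dy=D[2]+D[3]-D[0]-D[1]; dang=np.arctan2(dy[1],dy[0])  # long axis
large=q("B",(442,240),.04); small=q("B",(361,355),.04)
F=np.array([q("C",p,.016) for p in((465,88),(205,241),(330,416),(562,302))]); fb=F.mean(0) # br bl fl fr
bx=F[0]+F[1]-F[2]-F[3]; bang=np.arctan2(bx[1],bx[0]); Rb=np.array([[np.cos(bang),-np.sin(bang)],[np.sin(bang),np.cos(bang)]])
B=lambda x,y: fb+Rb@np.array([x,y])
E
python3 - <<'E'
from t import *
n=np.linalg.norm
print(tall,wide,dish,"dish sides",n(D[0]-D[1]),n(D[1]-D[2]),n(D[2]-D[3]),n(D[3]-D[0]),np.degrees(dang))
print("lids",large,q("B",(441,233),.025),small,q("B",(364,342),.025))
print("fb",fb,np.degrees(bang),[n(F[i]-F[i-1]) for i in range(4)],B(-.038,0),B(.04,.045),B(.04,-.045))
print("yel,green",q("A",(631,397),.044),q("A",(475,494),.044))
by=bang+np.pi/2
for nm,p,a in(("tall",[*tall,.09],np.radians(120)),("wide",[*wide,.076],by),("dish",[*dish,.074],dang-np.pi/2),("Lp",[*large,.1],.46),("Sp",[*small,.1],.46),("Tpl",[*B(.04,.045),.107],by),("Wpl",[*B(.04,-.045),.09],by),("Dpl",[*B(-.038,0),.09],bang)):
  print(nm,[(None if (s:=r.solve_ik(np.array(p),rot(a+k)))is None else np.round(s,2)) for k in(0,np.pi)])
E
```

```text
[ 0.4617 -0.0809] [0.4685 0.0619] [0.6088 0.0244] dish sides 0.044626267199580134 0.08814604117919117 0.04289362736348138 0.08817560225902821 -168.03806300185622
lids [ 0.5094 -0.3534] [ 0.51   -0.3547] [ 0.4759 -0.2769] [ 0.477  -0.2783]
fb [0.4845 0.297 ] 59.584097161490476 [np.float64(0.16722822152264505), np.float64(0.2086100270377922), np.float64(0.16858287334613062), np.float64(0.20683786273831656)] [0.4653 0.2643] [0.4659 0.3543] [0.5436 0.3087]
yel,green [ 0.4489 -0.1529] [ 0.3689 -0.0539]
tall [array([-0.31,  0.36, -0.56,  0.65,  0.  , -0.83]), array([-0.31,  0.36, -0.56,  0.65,  0.  ,  2.31])]
wide [array([-0.  ,  0.38, -0.57,  0.62,  0.  , -1.04]), array([-0.  ,  0.38, -0.57,  0.62,  0.  ,  2.1 ])]
dish [array([-0.06,  0.6 , -0.18,  0.79,  0.  , -0.27]), array([-0.06,  0.6 , -0.18,  0.79,  0.  ,  2.87])]
Lp [array([-0.71,  0.59, -0.12,  0.86,  0.  ,  0.4 ]), array([-0.71,  0.59, -0.12,  0.86,  0.  , -2.74])]
Sp [array([-0.64,  0.48, -0.33,  0.77,  0.  ,  0.47]), array([-0.64,  0.48, -0.33,  0.77,  0.  , -2.67])]
Tpl [array([ 0.54,  0.53, -0.22,  0.83,  0.  , -0.5 ]), array([ 0.54,  0.53, -0.22,  0.83,  0.  ,  2.64])]
Wpl [array([ 0.42,  0.61, -0.11,  0.84,  0.  , -0.62]), array([ 0.42,  0.61, -0.11,  0.84,  0.  ,  2.52])]
Dpl [array([ 0.4 ,  0.46, -0.38,  0.72,  0.  ,  0.93]), array([ 0.4 ,  0.46, -0.38,  0.72,  0.  , -2.21])]
```

```bash
cat >> t.py <<'E'
V=lambda p,z:np.array([p[0],p[1],z])
by=bang+np.pi/2
def pick(p,a,z,eff=30):
    r.movep(V(p,.19),rot(a)); r.servo_line(V(p,z)); r.grab(eff); r.wait(.2)
    print("gap mm",r.current_finger_gap()*85); r.servo_line(V(p,.2))
    print("lifted gap",r.current_finger_gap()*85)
def place(p,a,z):
    r.movep(V(p,.2),rot(a)); r.servo_line(V(p,z+.015)); f0=r.current_contact_force()[2]
    zz=z+.015
    while zz>z-.003 and abs(r.current_contact_force()[2]-f0)<2.5:
        zz-=.0015; r.servo_line(V(p,zz),max_speed=.03)
    print("set at",zz,"nominal",z,"t",r.current_time_s(),"gap",r.current_finger_gap()*85,r.current_contact_force()-[0,0,f0]); r.gripper_open(); r.servo_line(V(p,z+.1))
def look(n,p,z=.2):
    r.movep(V(p,z),rot(np.arctan2(p[1],p[0])-np.pi/2)); r.wait(.3)
    c=r.camera_params("wrist"); im=r.capture("wrist"); P[n]={k:np.array(v).tolist() for k,v in c.items()}
    json.dump(P,open("cams.json","w")); cv2.imwrite(f"pics/{n}.png",cv2.resize(im[:,:,::-1],(800,600),interpolation=cv2.INTER_CUBIC)); print(n,r.current_time_s())
E
python3 - <<'E'
from t import *
pick(tall,np.radians(120),.09)
place(B(.04,.045),by,.106)
E
```

```text
gap mm 40.9159650094348
lifted gap 41.04337527386582
set at 0.10599999999999998 nominal 0.106 t 17.3083 gap 41.018804388732384 [-1.3755 -0.7626  5.3947]
```

Run:
```python
from t import *
pick(wide,by,.076)
place(B(.04,-.045),by,.092)
pick(dish,dang-np.pi/2+np.pi if False else dang-np.pi/2,.074)
place(B(-.038,0),bang,.090)
look("E1",[.49,.29],.22)
```

```text
gap mm 56.1993984497062
lifted gap 56.08341690207225
set at 0.09199999999999998 nominal 0.092 t 26.5 gap 55.633196745239474 [-2.4863  0.1953  7.0715]
gap mm 44.75895347319887
lifted gap 44.889965769525226
set at 0.08999999999999998 nominal 0.09 t 35.8083 gap 45.12541214321406 [-2.6081  0.2453  6.2011]
E1 39.2833
```

View pics/E1.png

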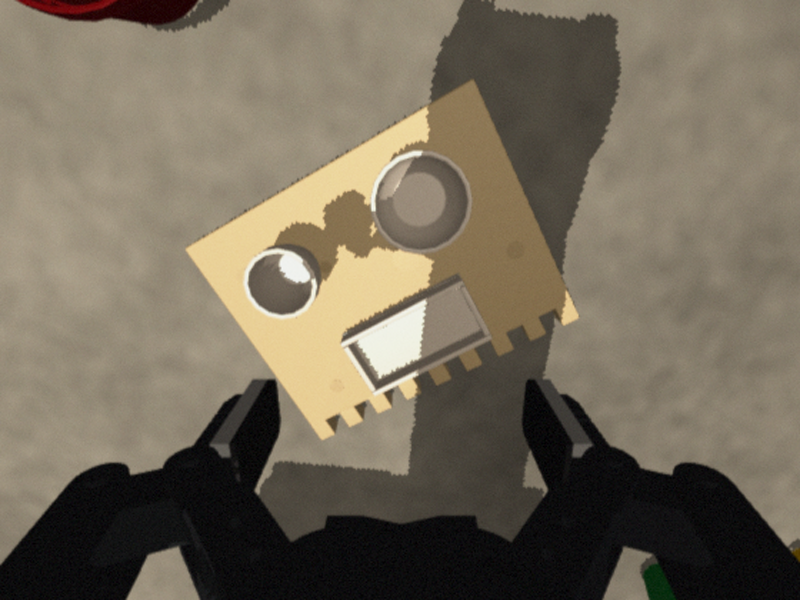

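```bash
cat >> t.py <<'E'
tallp=q("E1",(281,283),.06); widep=q("E1",(421,201),.046)
loc=lambda p:(Rb.T@(p-fb))*1000
E
python3 - <<'E'
from t import *
F2=np.array([q("E1",p,.016) for p in((475,80),(187,249),(324,439),(578,320))])
D2=np.array([q("E1",p,.034) for p in((344,346),(459,277),(489,331),(377,393))])
print("tall",loc(tallp),"wide",loc(widep),"dish",loc(D2.mean(0)),"fb2",loc(F2.mean(0)))
d=D2[1]+D2[2]-D2[0]-D2[3]; print("dish ang err",np.degrees(np.arctan2(d[1],d[0])-by)%180)
print("cmd diff",tallp-B(.04,.045),widep-B(.04,-.045))
E
```

```text
tall [40.5214 44.8576] wide [ 40.7103 -45.5968] dish [-36.8679  -1.0632] fb2 [-0.7516 -0.1178]
dish ang err 3.3246162388728635
cmd diff [0.0004 0.0004] [0.0009 0.0003]
```

Crucibles and dish are within about 1 mm of target. Now the lids.

Run:
```python
from t import *
pick(large,.42,.1005)
place(widep,bang,.1265)
print(r.current_time_s())
look("E2",[.49,.29],.22)
```

```text
gap mm 12.898460121716113
lifted gap 13.357840510411787
set at 0.125 nominal 0.1265 t 49.6583 gap 12.893844885712797 [-2.9637 -1.1251 10.6004]
51.175
E2 53.3333
```

View pics/E2.png

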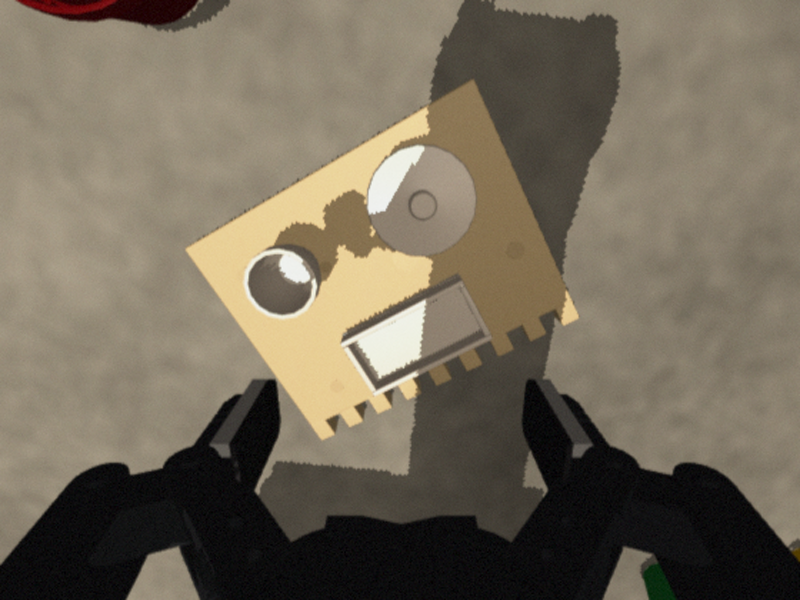

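The large lid is centred on the wide crucible (disc at (422,200), knob at (423,205)), and its level matches a seated lid. The small lid is next.

Run:
```python
from t import *
pick(small,.42,.1005)
place(tallp,bang,.1405)
look("E3",[.49,.29],.22)
im=r.capture("side"); cv2.imwrite("pics/side3.png",cv2.resize(im[135:220,150:320,::-1],(800,400),interpolation=cv2.INTER_CUBIC))
print(loc(q("E3",(422,200),.051)),loc(q("E3",(423,205),.066)))
```

```text
gap mm 12.973715082075204
lifted gap 13.164817128882031
set at 0.15100000000000002 nominal 0.1405 t 61.375 gap 13.34295662141677 [-0.7949  1.2227 -2.938 ]
E3 64.875
[ 41.5817 -46.335 ] [ 40.7245 -45.6735]
```

View pics/E3.png

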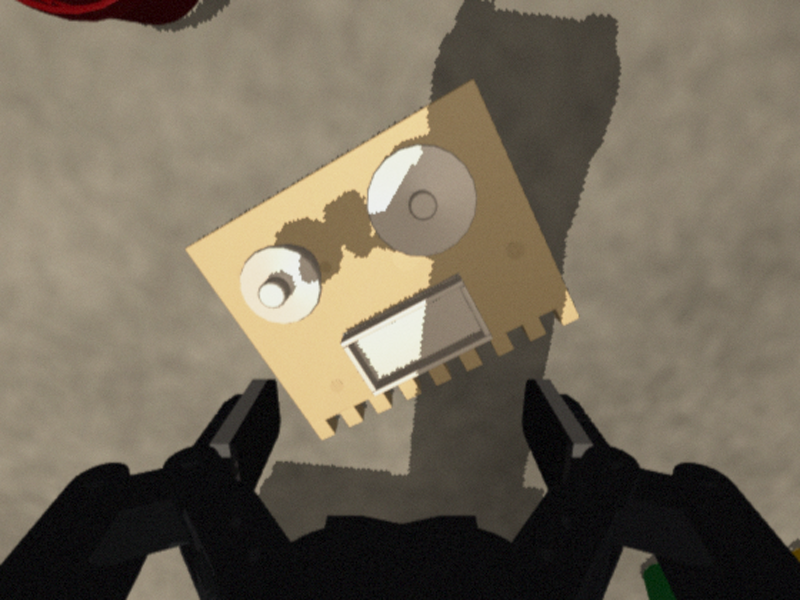

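View pics/side3.png

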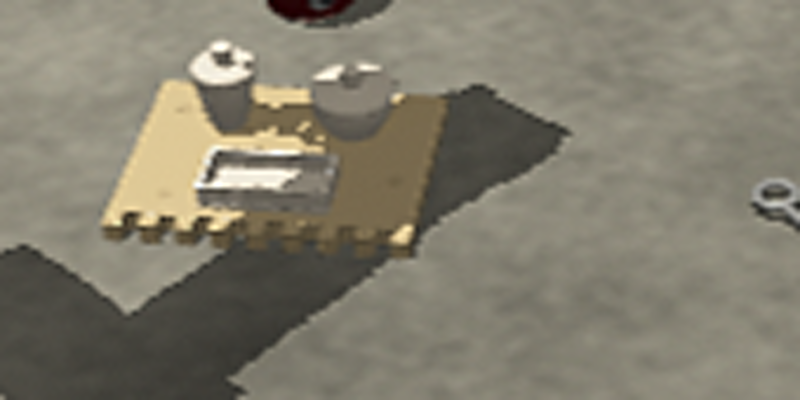

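The force stop triggered falsely, so the small lid was released about 10 mm high. It seems to have landed on the crucible (disc (280,285), knob top (271,294)). I'll check the seating from close by.

Run:
```python
from t import *
print("disc",loc(q("E3",(280,285),.065)),"knob",loc(q("E3",(271,294),.08)),"crucible",loc(tallp))
look("E4",tallp+[.0,.0],.16)
im=cv2.imread("pics/E4.png"); cv2.imwrite("pics/E4c.png",cv2.resize(im[100:450,200:600],(800,700))[:600])
```

```text
disc [40.5131 44.042 ] knob [40.5244 44.8029] crucible [40.5214 44.8576]
E4 65.7333
```

View pics/E4c.png

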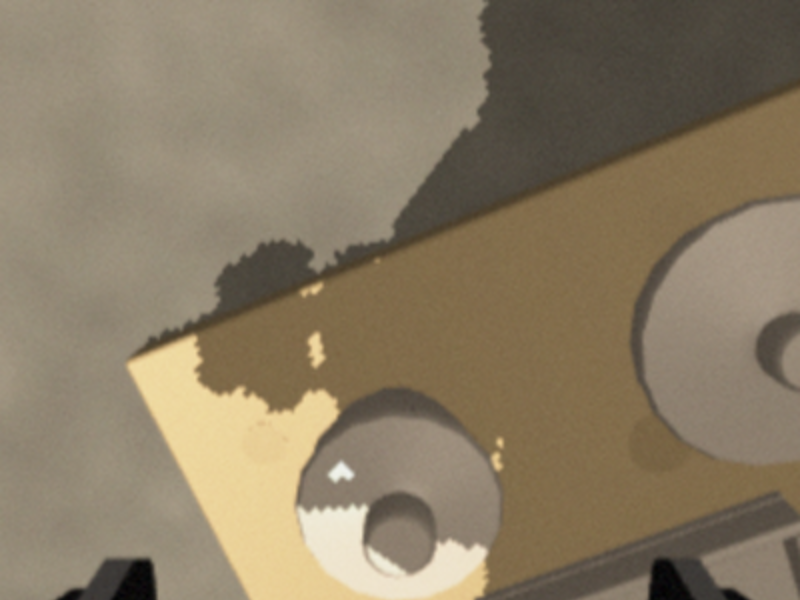

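Knob and disc line up with the crucible axis within 1 mm at the seated heights, so the lid is level and seated. I'll retreat and hand in.

Run:
```python
from t import *
p=r.current_ee_pos(); p[2]=.25; r.servo_line(p); r.wait(.5); print(r.current_time_s()); r.finish_job()
```

```text
66.9833
the job is handed in; nothing more can be done
```

I laid out the dish and both crucibles on the notched board, put each lid on its crucible, and handed the job in at about 67 s of the 136 s allowed.

**Positions:** These are board x, y in mm, measured in the wrist camera.

| Piece | Measured | Target |
|---|---|---|
| Dish | -37, -1 | -38, 0 |
| Tall crucible | 40.5, 45 | 40, 45 |
| Wide crucible | 41, -46 | 40, -45 |

- **Dish angle:** it measured about 3° off the notch line, against a limit of 11°.
- **Lids:** both measured within about 1.5 mm of their crucible's axis and looked level and seated. I judged seating from the pictures, not by touch.

**What went wrong:** the force check misfired on the small lid, so it was released about 10 mm above its seat instead of being set down. That is well under the 25 mm drop limit, and it landed centred on the tall crucible.

**Left alone:** I did not go near the tongs, the brush, the pot or the look-alike crucibles, but I did not measure their positions again at the end.

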